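# Open the booth's fold-down console and lay out the remotes

## Robot

A 6-joint arm with a two-finger parallel gripper is mounted at the origin on the work surface. World frame = base frame: x ahead of the robot, y to its left, z up, the work surface at z = 0. Lengths are in m, angles in rad, forces in N, time in s.
With the tool pointing down it reaches from about 0.275 to 1 m from the base axis. Payload 8.4 kg.
Tool frame: the origin (TCP) lies at the very end of the fingers, on their centre line; the grasp point (between the pads) lies 19 mm behind it; z points along the fingers, x is the direction in which the jaws open and shut, and the axes are right-handed (so a half turn about z gives the same grasp; the last joint's range is limited). The gripper opens to 85 mm and grips with 20 to 120 N. Pads are 22 mm wide; open, the fingers measure 114 mm over their backs; the gripper's body (76 mm by 85 mm) begins 54 mm behind the grasp point. The pads swing forward as they close: fully open they stand 13 mm farther back than shut.
Start: joints at [1.248, 0.353, 1.633, -0, 1.155, -0.002], TCP at [0.197, 0.593, 0.231] pointing down, gripper open.
Joint ranges: [-2.63, 2.63], [-0.92, 2.1], [0.06, 2.66], [-1.3, 4.44], [0, 2.69], [-3.02, 3.02]. Speed limits (rad/s): [2.22, 2.22, 2.79, 3.14, 3.14, 3.14].

## Interface

Orientations are given as [roll, pitch, yaw] about the fixed x, y, z axes, in that order (R = Rz(yaw) Ry(pitch) Rx(roll)).
In Python, from station import r gives the robot as it stands. The module is installed in compiled form; this text tells all that it offers.
- The arm moves only by the tool play_rows, never from a script. Its argument "steps" is a list of rows, each a list of 7 numbers: the shift along the tool's x, y, z in mm, then the turn, a rotation vector about the tool's x, y, z in degrees, then the opening, from 0 (shut) to 1 (fully open). A call has 1 to 20 rows; each row is the pose to reach, as a shift and turn from the pose commanded when the call began, along the tool's axes at that moment; what a row does not reach only later rows make up. A row lasts 1/10 s, in which the tool goes at most 50 mm and 8.59 degrees, less where a joint would pass 70% of its speed; a pose out of reach is approached as far as the arm can. A call with a gripper value outside its range is refused whole. The fingers move at their own pace and stop on an object; "squeeze" is the grip in N (left out, the last holds). Time passes only in rows, so rows that repeat a pose let the fingers close. It gives the time, the measured TCP pose, the force and the opening at its end, in the units of the state.
- r.sense(): the state, without advancing time (a new reading comes with each control period).
- r.grab_frame(name): name is "scene" or "top"; returns (picture, depth): 420x560x3 uint8, red, green, blue; 420x560 float32, m along the optical axis (not along the pixel's ray), 0 where there is no reading.
- r.calibration(name): a dict with "vertical_fov" (degrees; the focal length in pixels is half the picture's height over the tangent of half this angle, whatever the lens; pixels are square), "cx", "cy" (the principal point, pixels), "dist" ([k1, k2, p1, p2, k3] as OpenCV has them; the pictures are not rectified), "cam_to_world" (4x4, takes a point from camera to world coordinates). Camera axes: x right, y down, z forward; pixel columns grow to the right and rows downward; lengths in m; the calibration is good to about 2 mm. A picture is of the moment at which its call begins. calibration takes no time and is no camera call.
- r.sign_off(): hands the job in, once; it reports no verdict.
Trained networks look in the newest picture that a camera, given by its name, has taken for a name from the list of things; names that differ only in an ending like _2 or _b are one class to them, and where a whole thing is asked for, a point or a joint stands for the part that bears it (a point fixed in the world has none). Each returns a list of dicts, best first, with "conf" (0 to 1); they miss things now and then, are a little off and sometimes report something else, mostly with a low value. They report only what shows in the picture. A call takes as long as a camera call.
- r.spot_in(camera, query): "bbox" ([left, top, right, bottom] as shares, 0 to 1, of the picture: columns of its width, rows of its height, round what is visible of it).
- r.regions_of(camera, query): "mask" (420x560 bool, what is visible of it) and "bbox" ([left, top, right, bottom] as shares, 0 to 1, of the picture: columns of its width, rows of its height, round what is visible of it).
The state is a dict: "t": time; "q": joint angles; "joint_velocities": joint speeds; "effort": joint torques, N m; "tool_pos": TCP position; "ee_rot": TCP orientation; "wrist_force": force on the tool from outside, world axes, zero at the start; "torque": the same for the moment, N m; "gripper_width": finger opening in m.
Only numpy, scipy, OpenCV 4.12 (cv2) and the standard library are available. Lean on these libraries where they do the work, as an engineer would, in place of code of your own. Each camera call takes 0.05 s, during which the arm holds its last target. There are 200 camera calls.

## Task

Set out the demo booth's console for the visitors: pull both supports right out, then lower the flap until it rests level on them. After that unplug every remote from the charging dock, fetch any that lies loose on the table, and lay them all flat on the flap, face up and well on it. Do not disturb the toy robot, the network box or the mug.

Things in the scene. Friction and masses are not known exactly. Their poses are not given: they have to be found in the camera images.
- console: White fold-down console, 360 mm wide, fixed. Origin on the table below the hinge line, mid-width; x into the console, y to its left, z up; front faces -x. Behind the hinge, x = 18 to 190 mm, a level top at z=114 mm, flush with the lowered flap. Open above; side walls inside at y = +-168 mm, up to z=255, front edges sloping like the closed flap; back wall from x=172, up to z=214 mm.
- dock (a point): Charging dock on the console top: this point is mid-width of its front face, at floor level (console x=105, y=0, z=114 mm); axes as the console's. Top 51 mm above this point. Three slots in the front face at y = -90, 0, 90 mm, 40 mm wide, 30 mm high, 37 mm deep. A sprung catch in each slot's roof holds a plugged remote by its groove.
- flap_hinge (a point): Mid-point of the flap's hinge line (along console y), console x=0, z=100 mm; axes as the console's. Flap: 350 mm wide, 170 mm long from the hinge, 14 mm thick; plywood; its outer face (underside when level) passes through the hinge line. Level, it spans console x = -170 to 0, upper face at z=114 mm. Two 6 mm rubber pads under it rest on the pulled-out supports.
- flap (a joint): Flap angle, rad: 0 = closed, leaning back 20 degrees from upright (may start ajar, up to 0.15); grows as it swings towards the robot and down; 1.92 = level. A stiff hinge (0.55 N m, 3 to 6 N at the tab) holds it at any angle when empty. Without the supports it goes up to 0.35 past level: do not swing it past 0.8 before both are out, nor press it past level.
- flap_tab (a point): Middle of the end of the flap's wooden pull tab, mid-thickness, 200 mm from the hinge line. The tab sticks out 30 mm beyond the middle of the flap's free edge, 70 mm wide, 14 mm thick, in the flap's plane. Behind it is free space down to the console top's contents: it can be hooked from behind, drawn over, then pressed down on its inner face.
- support_left (a joint): How far the left (console +y) slide-out wooden support is pulled out, m: 0 = in (starts at 0 to 0.02), stop at 0.11; slides towards console -x; friction 2.5 N. At least 0.095 is out. Its top is 94 mm above the table.
- support_left_tab (a point): Grip point of the left support's pull tab: a wooden plate 12 mm thick (console y), top 16 mm above this point, foot 18 mm below, 60 mm long along x, reaching 15 mm nearer the robot and 45 mm the other way from this point. At joint 0: console x=-45, y=130, z=76 mm; moves with the support. Free on both sides and below.
- support_right (a joint): As support_left, for the right (console -y) support.
- support_right_tab (a point): As support_left_tab, at console y=-130 mm.
- handset1: Remote, white, 110 (x) x 34 (y) x 26 mm high, 0.1 to 0.2 kg; origin: centre of underside, z up through its face (screen, round pad). Groove 14 wide, 6 deep across the face, 37 mm from the origin towards the tail (+x). May be absent. Starts plugged tail first in the slot at console y=-90, origin at x=85, z=114 mm; 5 to 15 N along console -x frees it, clear after 38 mm.
- handset2: Remote, white, 110 (x) x 34 (y) x 26 mm high, 0.1 to 0.2 kg; origin: centre of underside, z up through its face (screen, round pad). Groove 14 wide, 6 deep across the face, 37 mm from the origin towards the tail (+x). May be absent. Starts plugged tail first in the slot at console y=0, origin at x=85, z=114 mm; 5 to 15 N along console -x frees it, clear after 38 mm.
- handset3: Remote, white, 110 (x) x 34 (y) x 26 mm high, 0.1 to 0.2 kg; origin: centre of underside, z up through its face (screen, round pad). Groove 14 wide, 6 deep across the face, 37 mm from the origin towards the tail (+x). May be absent. Starts plugged tail first in the slot at console y=90, origin at x=85, z=114 mm; 5 to 15 N along console -x frees it, clear after 38 mm.
- handset4: Remote, white, 110 (x) x 34 (y) x 26 mm high, 0.1 to 0.2 kg; origin: centre of underside, z up through its face (screen, round pad). Groove 14 wide, 6 deep across the face, 37 mm from the origin towards the tail (+x). May be absent. Starts loose, face up, on the table to one side of the console, any yaw.
- handset5: Remote, white, 110 (x) x 34 (y) x 26 mm high, 0.1 to 0.2 kg; origin: centre of underside, z up through its face (screen, round pad). Groove 14 wide, 6 deep across the face, 37 mm from the origin towards the tail (+x). May be absent. Starts loose, face up, on the table to one side of the console, any yaw.
- toy_robot: Bystander: white and red toy humanoid robot standing on the table, 125 mm wide, 207 mm high plus aerial; origin under its feet. Leave alone.
- network_box: Bystander: white network box, 110 x 160 x 45 mm, origin at the centre of its underside. Leave alone.
- mug: Bystander: white mug, 80 mm wide, 95 mm high, handle to its +y; origin at the centre of its underside. Leave alone.

How it is judged:
By the outcome, as a careful person would: the job done as asked, in the order asked, and still so for the second after the job is handed in, with the robot touching nothing.
Of handset1, handset2, handset3, handset4, handset5 only 3 to 4 are there at a start; the rules pass over those that are not, and their reading is None.
At some moment in a run one of handset4, handset5 may be knocked a few centimetres aside while the robot is not near it.
Once in a run the grip may slacken for a moment while it holds something.
It also fails if it takes over 192 s, if anything falls off the work surface, if the arm or the gripper's body presses on something with over 40 N, if the wrist force passes 120 N, or if a joint passes its speed limit or range.

## Working session

There is one attempt and no reset: what is moved stays moved. The work goes in short steps, Python scripts to look and compute and a tool call to move; the robot and the scene stay as the last step left them, time stands still between calls to the robot, and variables do not carry over. Pictures are saved under pics/ and viewed, about 12 in all and at most 16, crops included, and the job is handed in when it is done.

Besides the shell and the picture viewer there is one more tool, called after "Call:" by a JSON object that holds its "name" and its "arguments". play_rows: Moves the arm, as the interface text tells. Its arguments: {"type":"object","properties":{"steps":{"type":"array"},"squeeze":{"type":"number"}},"required":["steps"]}

```bash
mkdir -p pics
cat > h.py <<'E'
import numpy as np, cv2
from station import r
from scipy.spatial.transform import Rotation as R
def cal(n):
    c=r.calibration(n); f=210/np.tan(np.radians(c["vertical_fov"])/2)
    K=np.array([[f,0,c["cx"]],[0,f,c["cy"]],[0,0,1.]]); return K,np.array(c["dist"]),np.array(c["cam_to_world"])
def cloud(n,depth):
    K,d,T=cal(n); v,u=np.mgrid[0:420,0:560]
    p=cv2.undistortPoints(np.stack([u,v],-1).reshape(-1,1,2).astype(np.float64),K,d).reshape(420,560,2)
    P=np.dstack([p*depth[...,None],depth]); W=P@T[:3,:3].T+T[:3,3]; W[depth<=0]=np.nan; return W
def proj(n,pts):
    K,d,T=cal(n); Ti=np.linalg.inv(T)
    P=np.atleast_2d(pts)@Ti[:3,:3].T+Ti[:3,3]
    return cv2.projectPoints(P,np.zeros(3),np.zeros(3),K,d)[0].reshape(-1,2)
def save(n,name,crop=None,scale=1):
    im,dp=r.grab_frame(n); o=im[...,::-1]
    if crop: o=o[crop[1]:crop[3],crop[0]:crop[2]]
    cv2.imwrite("pics/"+name,cv2.resize(o,None,fx=scale,fy=scale,interpolation=cv2.INTER_CUBIC)); return im,dp
E
python3 - <<'E'
from h import *
ims=[]
for n in("scene","top"):
    im,dp=r.grab_frame(n); ims.append(im[...,::-1]); np.save(n+".npy",dp); W=cloud(n,dp)
    print(n,cal(n)[2].round(3).tolist())
    for q in("console","flap","flap_tab","support_left_tab","support_left","handset1","toy_robot","network_box","mug","dock"):
        for o in r.regions_of(n,q)[:6]:
            m=o["mask"]; b=np.array(o["bbox"])*[560,420,560,420]
            w=W[m]; w=w[~np.isnan(w[:,0])]
            print(q,round(o["conf"],2),b.round().astype(int),np.median(w,0).round(3) if len(w) else None, m.sum(), np.percentile(w[:,2],[3,97]).round(3) if len(w) else '')
cv2.imwrite("pics/a.png",cv2.resize(np.hstack(ims),(800,300),interpolation=cv2.INTER_AREA))
cv2.imwrite("pics/s.png",cv2.resize(ims[0],(800,600)));cv2.imwrite("pics/t.png",cv2.resize(ims[1],(800,600)))
print(r.sense())
E
```

```text
scene [[0.944, 0.241, -0.224, 0.795], [0.328, -0.723, 0.608, -0.553], [-0.015, -0.648, -0.762, 0.946], [0.0, 0.0, 0.0, 1.0]]
console 0.92 [238 162 374 346] [ 0.723 -0.094  0.164] 12254 [0.03  0.266]
flap 0.9 [267 159 314 307] [ 0.654 -0.086  0.264] 1205 [0.125 0.296]
flap_tab 0.86 [264 161 320 309] [ 0.654 -0.078  0.264] 1386 [0.101 0.296]
support_left_tab 0.49 [270 201 297 224] [0.568 0.1   0.084] 276 [0.002 0.095]
support_left 0.74 [268 201 295 220] [0.571 0.1   0.086] 288 [0.003 0.096]
handset1 0.93 [158 342 188 398] [ 0.468 -0.372  0.025] 997 [-0.001  0.029]
handset1 0.81 [292 235 325 259] [ 0.682 -0.028  0.139] 468 [0.118 0.143]
handset1 0.68 [297 212 330 228] [0.676 0.06  0.139] 446 [0.114 0.143]
handset1 0.51 [257 152 277 179] [0.446 0.313 0.025] 318 [0.001 0.03 ]
handset1 0.41 [237 285 270 304] [ 0.586 -0.16   0.09 ] 296 [0.065 0.096]
toy_robot 0.63 [323 111 355 171] [0.666 0.401 0.13 ] 1241 [0.006 0.207]
network_box 0.64 [216 383 270 420] [ 0.649 -0.385  0.044] 1943 [0.039 0.047]
mug 0.68 [289 106 321 142] [0.499 0.512 0.062] 728 [0.005 0.095]
mug 0.42 [256 148 278 179] [0.4
[... 1187 characters left out ...]
[ 0.712 -0.024  0.167] 8612 [0.045 0.269]
{'t': 1.1, 'q': array([ 1.24758947e+00,  3.52998589e-01,  1.63340257e+00,  2.46906881e-05,
        1.15520008e+00, -2.40731256e-03]), 'joint_velocities': array([-0.00010242, -0.00016186, -0.00017827, -0.00082646, -0.00069473,
       -0.00128429]), 'effort': array([-3.21572261e-03, -6.05194759e+01, -3.42423928e+01, -3.54328395e-04,
        1.73858090e-03, -1.00644920e-05]), 'tool_pos': array([0.19707565, 0.59311656, 0.23128075]), 'ee_rot': array([-3.14157004e+00,  8.53185279e-06,  1.24998681e+00]), 'wrist_force': array([-0.85929565,  0.21979082, -0.68957887]), 'torque': array([0.03304369, 0.04820452, 0.06256891]), 'gripper_width': 0.08566709085891488}
```

View pics/s.png

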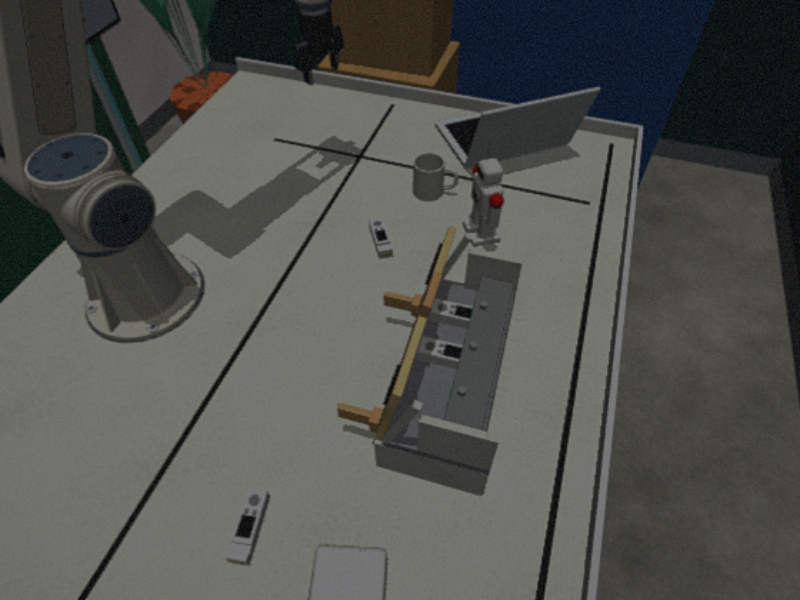

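View pics/t.png

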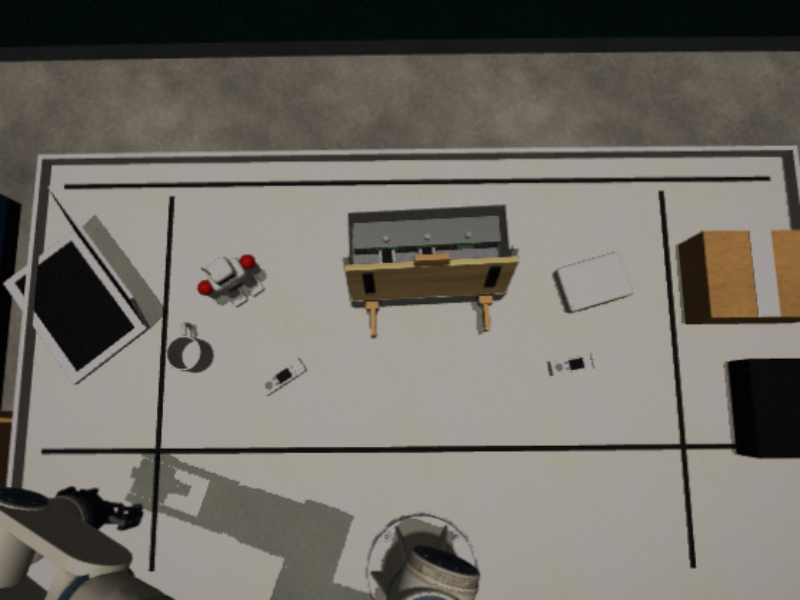

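```bash
cat > fit.py <<'E'
from h import *
from scipy.optimize import least_squares
def box(p,lo,hi):
    lo,hi=np.array(lo),np.array(hi); q=np.abs(p-(lo+hi)/2)-(hi-lo)/2
    return np.linalg.norm(np.maximum(q,0),axis=1)+np.minimum(q.max(1),0)
def sdf(P,v):
    x,y,a,f,sl,sr=v; c,s=np.cos(a),np.sin(a)
    d=P-[x,y,0]; p=np.c_[c*d[:,0]+s*d[:,1],-s*d[:,0]+c*d[:,1],d[:,2]]
    L=[box(p,[105,-168,114],[172,168,165]) if 0 else box(p*1e3,[105,-168,114],[172,168,165])/1e3]
    B=lambda lo,hi: box(p*1e3,lo,hi)/1e3
    L.append(B([18,-180,60],[190,180,114])); L.append(B([172,-180,0],[190,180,214]))
    sl_=-((p[:,0]-.018)*np.cos(.349)-(p[:,2]-.114)*np.sin(.349))
    for t in(-1,1): L.append(np.maximum(B([0,min(t*168,t*180),0],[190,max(t*168,t*180),255]),sl_))
    # flap: direction from hinge: closed leans back 20deg (+x)
    th=np.pi/2-.349+f; u=np.array([np.cos(th),0,np.sin(th)]); n=np.array([np.sin(th),0,-np.cos(th)])  # n: inward
    q=p-[0,0,.1]; F=np.c_[q@u,p[:,1],q@n]*1e3
    L.append(box(F,[0,-175,0],[170,175,14])/1e3); L.append(box(F,[165,-35,0],[200,35,14])/1e3)
    for t,o in((1,sl),(-1,sr)): L.append(B([-60-o*1e3,t*130-6,58],[0-o*1e3,t*130+6,92]))
    return np.min(L,0)
def pts(v,W):
    P=W.reshape(-1,3); P=P[~np.isnan(P[:,0])]
    d=P-[v[0]+.06,v[1],0]; return P[(abs(d[:,0])<.21)&(abs(d[:,1])<.21)&(P[:,2]>.05)&(P[:,2]<.33)]
def fit(Ws,v,free=range(6)):
    free=list(free); v=np.array(v,float)
    P=np.vstack([pts(v,W) for W in Ws])
    def f(z): w=v.copy(); w[free]=z; return sdf(P,w)*1e3
    s=least_squares(f,v[free],loss="cauchy",f_scale=3,x_scale=.01); v[free]=s.x
    return v,np.median(abs(f(s.x)))
E
python3 - <<'E'
from fit import *
W=[cloud(n,np.load(n+".npy")) for n in("scene","top")]
for w in (W,[W[0]],[W[1]]):
    for a in(0,-.06): print([x.round(4) for x in fit(w,[.63,-.02,a,.08,.01,.01])])
E
```

```text
[array([ 0.6154, -0.0224,  0.0427,  0.1451,  0.8246,  0.0131]), np.float64(1.0952)]
[array([ 0.616 , -0.0334,  0.0416,  0.1456,  1.3534,  0.0114]), np.float64(1.3716)]
[array([ 0.6122, -0.0227,  0.0435,  0.1373, -0.4863,  0.0112]), np.float64(0.9944)]
[array([ 0.6122, -0.0227,  0.0435,  0.1373,  0.6756,  0.0112]), np.float64(0.9944)]
[array([ 0.5995, -0.0227,  0.0439,  0.0461,  0.6175,  0.0013]), np.float64(2.4222)]
[array([ 0.616 , -0.0217,  0.0435,  0.1481,  0.5482,  0.011 ]), np.float64(1.1572)]
```

Run:
```python
from fit import *
W=[cloud(n,np.load(n+".npy")) for n in("scene","top")]
for w in (W,[W[0]],[W[1]]):
    print([x.round(4) for x in fit(w,[.614,-.0225,.043,.145,.005,.011],[0,1,2,3,5])])
P=np.vstack([w.reshape(-1,3) for w in W]); P=P[~np.isnan(P[:,0])]
v=[.6145,-.0225,.0435]; c,s=np.cos(v[2]),np.sin(v[2]); d=P-[v[0],v[1],0]; p=np.c_[c*d[:,0]+s*d[:,1],-s*d[:,0]+c*d[:,1],d[:,2]]
for t in(1,-1):
    m=(abs(p[:,1]-t*.13)<.03)&(p[:,0]<-.02)&(p[:,0]>-.12)&(p[:,2]>.07)&(p[:,2]<.1)
    q=p[m]; print(t,m.sum(),np.percentile(q[:,0],[0,3,50,97]).round(3),np.percentile(q[:,1],[3,25,50,75,97]).round(3),np.percentile(q[:,2],[50,97]).round(3))
    f=q[(q[:,2]>.085)]; print([ (round(a,3),np.median(f[abs(f[:,0]-a)<.003,1]).round(4), f[abs(f[:,0]-a)<.003,2].max().round(3)) for a in np.arange(-.07,-.02,.01) if (abs(f[:,0]-a)<.003).any()])
# loose handsets
for i,(c0) in enumerate([(.466,-.366),(.443,.317)]):
    m=(np.hypot(P[:,0]-c0[0],P[:,1]-c0[1])<.1)&(P[:,2]>.018)&(P[:,2]<.04)
    q=P[m][:,:2].astype(np.float32); print(cv2.minAreaRect(q), q.mean(0))
```

```text
[array([ 0.6155, -0.0224,  0.0426,  0.1454,  0.005 ,  0.0132]), np.float64(1.0748)]
[array([ 0.6124, -0.0226,  0.043 ,  0.138 ,  0.005 ,  0.0113]), np.float64(0.9719)]
[array([ 0.6161, -0.0218,  0.0433,  0.1483,  0.005 ,  0.011 ]), np.float64(1.1433)]
1 224 [-0.079 -0.077 -0.05  -0.021] [0.123 0.124 0.126 0.13  0.134] [0.09  0.097]
[(np.float64(-0.07), np.float64(0.1275), np.float64(0.097)), (np.float64(-0.06), np.float64(0.1268), np.float64(0.098)), (np.float64(-0.05), np.float64(0.1278), np.float64(0.098)), (np.float64(-0.04), np.float64(0.1269), np.float64(0.097)), (np.float64(-0.03), np.float64(0.1286), np.float64(0.097))]
-1 279 [-0.08  -0.078 -0.05  -0.023] [-0.137 -0.136 -0.133 -0.129 -0.125] [0.091 0.095]
[(np.float64(-0.07), np.float64(-0.133), np.float64(0.096)), (np.float64(-0.06), np.float64(-0.1327), np.float64(0.095)), (np.float64(-0.05), np.float64(-0.1305), np.float64(0.096)), (np.float64(-0.04), np.float64(-0.1315), np.float64(0.096)), (np.float64(-0.03), np.float64(-0.1315), np.float64(0.096))]
((0.46405234932899475, -0.36520811915397644), (0.03626526892185211, 0.1149330735206604), 10.073657989501953) [ 0.4648984  -0.36670837]
((0.44099122285842896, 0.32367604970932007), (0.035688042640686035, 0.11456193029880524), 33.02700424194336) [0.44166943 0.3213149 ]
```

```bash
cat >> h.py <<'E'
C=[.6148,-.0235,.043]
def c2w(p):
    c,s=np.cos(C[2]),np.sin(C[2]); return np.array([C[0]+c*p[0]-s*p[1],C[1]+s*p[0]+c*p[1],p[2]])
def w2c(p):
    c,s=np.cos(C[2]),np.sin(C[2]); d=np.array(p)-[C[0],C[1],0]; return np.array([c*d[0]+s*d[1],-s*d[0]+c*d[1],d[2]])
def plan(targets,yaw,tilt=0,ref=None):
    """shift(mm)+turn(deg) from present pose to world targets, tool down with given yaw"""
    s=r.sense(); R0=R.from_euler("xyz",s["ee_rot"]); p0=s["tool_pos"]
    R1=R.from_euler("xyz",[np.pi,tilt,yaw])
    rv=(R0.inv()*R1).as_rotvec(degrees=True)
    print("t",round(s["t"],1),"tcp",p0.round(4),"con",w2c(p0).round(4),"rot",s["ee_rot"].round(3),"F",s["wrist_force"].round(1),"w",round(s["gripper_width"],4))
    for t in targets: print(np.r_[R0.inv().apply(np.array(t)-p0)*1e3,rv].round(1).tolist())
YJ=np.pi/2+.043
E
python3 - <<'E'
from h import *
plan([c2w([-.065,.128,z]) for z in(.2,.057)],YJ)
E
```

```text
t 1.1 tcp [0.1971 0.5931 0.2313] con [-0.3908  0.634   0.2313] rot [-3.142  0.     1.25 ] F [-0.9  0.2 -0.7] w 0.0857
[-356.9, 484.6, 31.3, -0.0, 0.0, -20.8]
[-356.9, 484.6, 174.3, -0.0, 0.0, -20.8]
```

Call:
{"name": "play_rows", "arguments": {"steps": [[-30, 40, 0, 0, 0, -4, 1], [-60, 81, 0, 0, 0, -8, 1], [-90, 122, 5, 0, 0, -12, 1], [-120, 163, 10, 0, 0, -16, 1], [-150, 204, 15, 0, 0, -20.8, 1], [-180, 245, 20, 0, 0, -20.8, 1], [-210, 285, 25, 0, 0, -20.8, 1], [-240, 326, 31, 0, 0, -20.8, 1], [-270, 367, 31, 0, 0, -20.8, 1], [-300, 407, 31, 0, 0, -20.8, 1], [-330, 448, 31, 0, 0, -20.8, 1], [-350, 475, 31, 0, 0, -20.8, 1], [-357, 484.6, 31, 0, 0, -20.8, 1], [-357, 484.6, 70, 0, 0, -20.8, 0.7], [-357, 484.6, 110, 0, 0, -20.8, 0.7], [-357, 484.6, 140, 0, 0, -20.8, 0.7], [-357, 484.6, 165, 0, 0, -20.8, 0.7], [-357, 484.6, 172, 0, 0, -20.8, 0.7], [-357, 484.6, 172, 0, 0, -20.8, 0.7]]}}

```text
t: 3.0
tool_pos: [0.5436, 0.1019, 0.0586]
ee_rot: [-3.14, 0.0, 1.613]
wrist_force: [-0.4, 0.8, -0.4]
gripper_width: 0.0601
```

Run:
```python
from h import *
plan([c2w([-.065,.128,.059]),c2w([-.16,.128,.059])],YJ)
im,dp=save("scene","b.png",(190,120,390,300),3)
```

```text
t 3.0 tcp [0.5436 0.1019 0.0586] con [-0.0657  0.1283  0.0586] rot [-3.14   0.     1.613] F [-0.4  0.8 -0.4] w 0.0601
[-0.3, 0.7, -0.4, -0.1, 0.0, -0.0]
[-0.3, -94.3, -0.2, -0.1, 0.0, -0.0]
```

View pics/b.png

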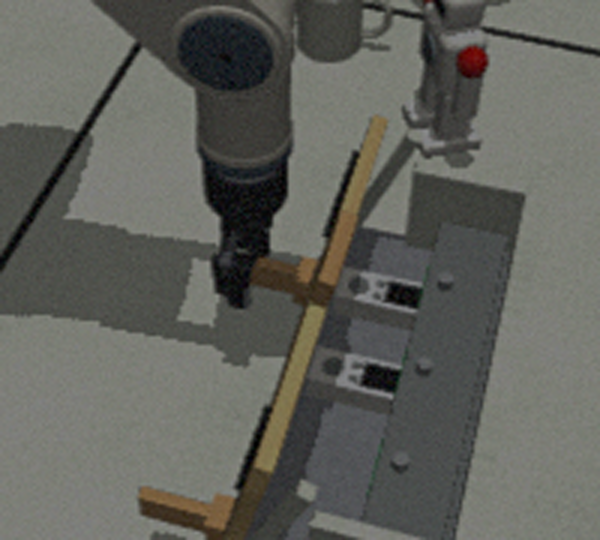

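The jaws straddle the left tab (crop about 240,280). Slots y=0 and y=+90 hold remotes and slot y=-90 is empty. Next I close the jaws and pull.

Call:
{"name": "play_rows", "arguments": {"steps": [[0, 0, 0, 0, 0, 0, 0], [0, 0, 0, 0, 0, 0, 0], [0, 0, 0, 0, 0, 0, 0], [0, 0, 0, 0, 0, 0, 0], [0, 0, 0, 0, 0, 0, 0], [0, -10, 0, 0, 0, 0, 0], [0, -20, 0, 0, 0, 0, 0], [0, -30, 0, 0, 0, 0, 0], [0, -40, 0, 0, 0, 0, 0], [0, -50, 0, 0, 0, 0, 0], [0, -60, 0, 0, 0, 0, 0], [0, -70, 0, 0, 0, 0, 0], [0, -80, 0, 0, 0, 0, 0], [0, -88, 0, 0, 0, 0, 0], [0, -92, 0, 0, 0, 0, 0], [0, -95, 0, 0, 0, 0, 0], [0, -96, 0, 0, 0, 0, 0], [0, -96, 0, 0, 0, 0, 0]], "squeeze": 50}}

```text
t: 4.85
tool_pos: [0.4533, 0.1006, 0.0607]
ee_rot: [3.132, -0.005, 1.612]
wrist_force: [10.7, 22.2, -11.1]
gripper_width: 0.0113
```

Call:
{"name": "play_rows", "arguments": {"steps": [[0, 4, 0, 0, 0, 0, 0], [0, 4, 0, 0, 0, 0, 0.6], [0, 4, 0, 0, 0, 0, 0.7], [0, 4, 0, 0, 0, 0, 0.7], [0, 4, 0, 0, 0, 0, 0.7], [0, 4, -30, 0, 0, 0, 0.7], [0, 4, -75, 0, 0, 0, 0.7], [0, 4, -120, 0, 0, 0, 0.7], [0, 4, -120, 0, 0, 0, 0.7]]}}

```text
t: 5.75
tool_pos: [0.4558, 0.0981, 0.1847]
ee_rot: [3.133, -0.001, 1.613]
wrist_force: [1.0, -0.2, -0.3]
gripper_width: 0.0599
```

Run:
```python
from fit import *
plan([c2w([-.065,-.132,z]) for z in(.18,.059)],YJ)
W=[cloud(n,r.grab_frame(n)[1]) for n in("scene","top")]
P=np.vstack([w.reshape(-1,3) for w in W]); P=P[~np.isnan(P[:,0])]
p=np.array([w2c(x) for x in P])
for t in(1,-1):
    m=(abs(p[:,1]-t*.13)<.025)&(p[:,0]<-.02)&(p[:,0]>-.25)&(p[:,2]>.08)&(p[:,2]<.1)
    q=p[m]; print(t,np.percentile(q[:,0],[1,3,50]).round(3)); b=np.arange(-.17,-.02,.02)
    print([(round(a,2),np.median(q[abs(q[:,0]-a)<.008,1]).round(4)) for a in b if (abs(q[:,0]-a)<.008).sum()>3])
print([x.round(4) for x in fit(W,[.6148,-.0235,.043,.145,.108,.018],[0,1,2,3])])
```

```text
t 5.8 tcp [0.4558 0.0981 0.1847] con [-0.1536  0.1283  0.1847] rot [ 3.133e+00 -1.000e-03  1.613e+00] F [ 1.  -0.2 -0.3] w 0.0599
[-260.2, 88.9, 5.1, 0.5, -0.1, -0.1]
[-260.4, 87.8, 126.1, 0.5, -0.1, -0.1]
1 [-0.166 -0.16  -0.066]
[(np.float64(-0.17), np.float64(0.1283)), (np.float64(-0.15), np.float64(0.1278)), (np.float64(-0.13), np.float64(0.1269)), (np.float64(-0.11), np.float64(0.1271)), (np.float64(-0.09), np.float64(0.1245)), (np.float64(-0.07), np.float64(0.1256)), (np.float64(-0.05), np.float64(0.1282)), (np.float64(-0.03), np.float64(0.1277))]
-1 [-0.079 -0.078 -0.05 ]
[(np.float64(-0.07), np.float64(-0.1315)), (np.float64(-0.05), np.float64(-0.1302)), (np.float64(-0.03), np.float64(-0.1314))]
[array([ 0.6155, -0.0224,  0.0427,  0.1457,  0.108 ,  0.018 ]), np.float64(1.1093)]
```

Call:
{"name": "play_rows", "arguments": {"steps": [[-40, 10, 0, 0, 0, 0, 0.7], [-85, 20, 0, 0.5, 0, 0, 0.7], [-130, 40, 0, 0.5, 0, 0, 0.7], [-175, 60, 0, 0.5, 0, 0, 0.7], [-220, 80, 0, 0.5, 0, 0, 0.7], [-250, 88, 0, 0.5, 0, 0, 0.7], [-260, 88, 5, 0.5, 0, 0, 0.7], [-260, 88, 45, 0.5, 0, 0, 0.7], [-260, 88, 85, 0.5, 0, 0, 0.7], [-260, 88, 115, 0.5, 0, 0, 0.7], [-260, 88, 125, 0.5, 0, 0, 0.7], [-260, 88, 125, 0.5, 0, 0, 0.7], [-260, 88, 125, 0.5, 0, 0, 0], [-260, 88, 125, 0.5, 0, 0, 0], [-260, 88, 125, 0.5, 0, 0, 0], [-260, 88, 125, 0.5, 0, 0, 0], [-260, 88, 125, 0.5, 0, 0, 0], [-260, 88, 125, 0.5, 0, 0, 0]]}}

```text
t: 7.65
tool_pos: [0.5518, -0.1554, 0.0559]
ee_rot: [-3.134, -0.004, 1.612]
wrist_force: [-0.8, 20.1, 10.7]
gripper_width: 0.0112
```

Run:
```python
from h import *
plan([c2w([-.16,-.132,.059])],YJ)
```

```text
t 7.7 tcp [ 0.5518 -0.1554  0.0559] con [-0.0686 -0.1291  0.0559] rot [-3.134 -0.004  1.612] F [-0.8 20.1 10.7] w 0.0112
[-3.1, -91.4, -2.4, -0.4, -0.2, -0.1]
```

Call:
{"name": "play_rows", "arguments": {"steps": [[2, -10, 0, 0, 0, 0, 0], [2, -20, 0, 0, 0, 0, 0], [2, -30, 0, 0, 0, 0, 0], [2, -40, 0, 0, 0, 0, 0], [2, -50, 0, 0, 0, 0, 0], [2, -60, 0, 0, 0, 0, 0], [2, -70, 0, 0, 0, 0, 0], [2, -80, 0, 0, 0, 0, 0], [2, -88, 0, 0, 0, 0, 0], [2, -92, 0, 0, 0, 0, 0], [2, -96, 0, 0, 0, 0, 0], [2, -96, 0, 0, 0, 0, 0]]}}

```text
t: 8.85
tool_pos: [0.4616, -0.1594, 0.0563]
ee_rot: [3.138, 0.0, 1.611]
wrist_force: [25.6, 20.6, -20.7]
gripper_width: 0.0118
```

Call:
{"name": "play_rows", "arguments": {"steps": [[0, 4, 0, 0, 0, 0, 0], [0, 4, 0, 0, 0, 0, 0.6], [0, 4, 0, 0, 0, 0, 0.7], [0, 4, 0, 0, 0, 0, 0.7], [0, 4, 0, 0, 0, 0, 0.7], [0, 4, -40, 0, 0, 0, 0.7], [0, 4, -90, 0, 0, 0, 0], [0, 4, -140, 0, 0, 0, 0], [0, 4, -190, 0, 0, 0, 0], [0, 4, -240, 0, 0, 0, 0], [0, 4, -280, 0, 0, 0, 0], [0, 4, -300, 0, 0, 0, 0], [0, 4, -300, 0, 0, 0, 0]]}}

```text
t: 10.15
tool_pos: [0.4632, -0.1608, 0.3585]
ee_rot: [-3.138, 0.002, 1.613]
wrist_force: [-0.0, -0.0, -0.5]
gripper_width: -0.0001
```

```bash
sed -i 's/^C=.*/C=[.6152,-.0226,.043]/' h.py
python3 - <<'E'
from fit import *
plan([c2w([.09,0,.35]),c2w([.09,0,.262])],YJ)
W=[cloud(n,r.grab_frame(n)[1]) for n in("scene","top")]
P=np.vstack([w.reshape(-1,3) for w in W]); P=P[~np.isnan(P[:,0])]
p=np.array([w2c(x) for x in P])
for t in(1,-1):
    m=(abs(p[:,1]-t*.13)<.025)&(p[:,0]<-.02)&(p[:,0]>-.25)&(p[:,2]>.08)&(p[:,2]<.1)
    q=p[m]; print(t,np.percentile(q[:,0],[1,3,50]).round(3))
E
```

```text
t 10.2 tcp [ 0.4632 -0.1608  0.3585] con [-0.1578 -0.1316  0.3585] rot [-3.138e+00  2.000e-03  1.613e+00] F [-0.  -0.  -0.5] w -0.0001
[131.9, 247.7, 7.4, -0.2, 0.1, -0.1]
[132.1, 248.0, 95.4, -0.2, 0.1, -0.1]
1 [-0.166 -0.161 -0.078]
-1 [-0.168 -0.162 -0.076]
```

Call:
{"name": "play_rows", "arguments": {"steps": [[20, 40, 0, 0, 0, 0, 0], [40, 80, 0, 0, 0, 0, 0], [60, 120, 0, 0, 0, 0, 0], [80, 160, 0, 0, 0, 0, 0], [105, 200, 0, 0, 0, 0, 0], [125, 235, 0, 0, 0, 0, 0], [132, 248, 0, 0, 0, 0, 0], [132, 248, 8, 0, 0, 0, 0], [132, 248, 40, 0, 0, 0, 0], [132, 248, 70, 0, 0, 0, 0], [132, 248, 90, 0, 0, 0, 0], [132, 248, 95, 0, 0, 0, 0], [132, 248, 95, 0, 0, 0, 0]]}}

```text
t: 11.55
tool_pos: [0.7019, -0.0185, 0.2563]
ee_rot: [-3.13, -0.0, 1.612]
wrist_force: [0.6, -0.1, 0.4]
gripper_width: -0.0
```

Run:
```python
from h import *
s=r.sense(); p0=w2c(s["tool_pos"]); print(p0, s["wrist_force"].round(1))
for f in np.r_[.15,.25,.35,.45:1.93:.105]:
    th=np.radians(70)+f; u=np.array([np.cos(th),np.sin(th)]); n=np.array([np.sin(th),-np.cos(th)])
    H=np.array([0,.1])
    if th<np.pi/2: e=H+.2*u+.014*n; t=np.array([e[0]+.011,.265])
    else: t=H+.18*u+.014*n+[.011,0]
    print(round(f,2),t.round(3),"row y %.0f z %.0f"%((t[0]-p0[0])*1e3,(p0[2]-t[1])*1e3))
```

```text
[0.08682498 0.00039268 0.25633558] [ 0.6 -0.1  0.4]
0.15 [0.064 0.265] row y -23 z -9
0.25 [0.045 0.265] row y -42 z -9
0.35 [0.025 0.28 ] row y -62 z -24
0.45 [0.007 0.28 ] row y -80 z -24
0.56 [-0.012  0.279] row y -99 z -23
0.66 [-0.031  0.276] row y -118 z -19
0.77 [-0.049  0.27 ] row y -136 z -14
0.87 [-0.066  0.263] row y -153 z -7
0.98 [-0.083  0.254] row y -170 z 2
1.08 [-0.099  0.243] row y -186 z 13
1.19 [-0.113  0.231] row y -200 z 25
1.29 [-0.126  0.217] row y -213 z 39
1.4 [-0.138  0.202] row y -225 z 54
1.5 [-0.148  0.186] row y -234 z 70
1.61 [-0.156  0.169] row y -243 z 87
1.71 [-0.162  0.151] row y -249 z 105
1.82 [-0.167  0.133] row y -253 z 124
1.92 [-0.169  0.114] row y -256 z 142
```

Call:
{"name": "play_rows", "arguments": {"steps": [[0, -12, -9, 0, 0, 0, 0], [0, -23, -9, 0, 0, 0, 0], [0, -32, -9, 0, 0, 0, 0], [0, -42, -12, 0, 0, 0, 0], [0, -52, -18, 0, 0, 0, 0], [0, -62, -24, 0, 0, 0, 0], [0, -80, -24, 0, 0, 0, 0], [0, -99, -23, 0, 0, 0, 0], [0, -118, -19, 0, 0, 0, 0], [0, -136, -14, 0, 0, 0, 0], [0, -153, -7, 0, 0, 0, 0], [0, -170, 2, 0, 0, 0, 0], [0, -186, 13, 0, 0, 0, 0], [0, -200, 25, 0, 0, 0, 0], [0, -200, 25, 0, 0, 0, 0]]}}

```text
t: 13.05
tool_pos: [0.5002, -0.0263, 0.2338]
ee_rot: [-3.129, -0.0, 1.613]
wrist_force: [-0.4, 0.6, 0.3]
gripper_width: -0.0003
```

Run:
```python
from h import *
plan([c2w([-.169,0,.114])],YJ)
im,dp=save("scene","c.png",(190,100,390,280),3)
```

```text
t 13.1 tcp [ 0.5002 -0.0263  0.2338] con [-0.1151  0.0013  0.2338] rot [-3.129 -0.     1.613] F [-0.4  0.6  0.3] w -0.0003
[-1.4, -52.4, 120.4, -0.7, -0.0, -0.0]
```

View pics/c.png

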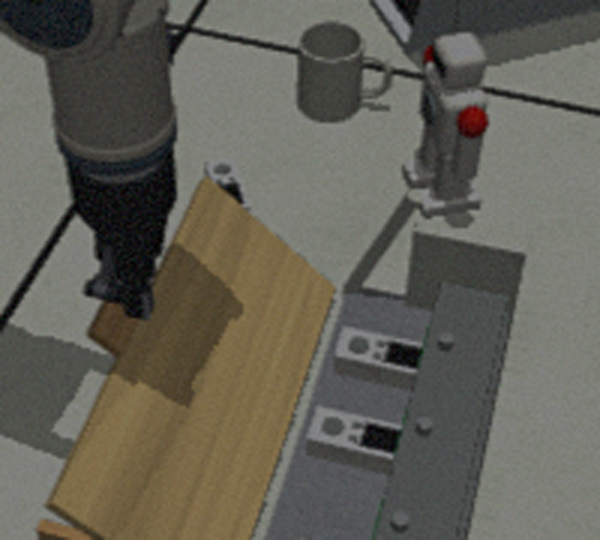

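The flap has swung about two thirds of the way, and the fingertips sit on its inner face by the tab (crop 135,305). I keep pressing along the arc.

Call:
{"name": "play_rows", "arguments": {"steps": [[0, -12, 15, 0, 0, 0, 0], [0, -23, 31, 0, 0, 0, 0], [0, -32, 47, 0, 0, 0, 0], [0, -40, 64, 0, 0, 0, 0], [0, -47, 82, 0, 0, 0, 0], [0, -50, 91, 0, 0, 0, 0], [0, -52, 100, 0, 0, 0, 0], [0, -53, 108, 0, 0, 0, 0], [0, -54, 114, 0, 0, 0, 0], [0, -54, 117, 0, 0, 0, 0], [0, -54, 119, 0, 0, 0, 0], [0, -54, 119, 0, 0, 0, 0]]}}

```text
t: 14.3
tool_pos: [0.4484, -0.0286, 0.116]
ee_rot: [-3.133, -0.0, 1.613]
wrist_force: [0.7, -0.0, 0.6]
gripper_width: 0.0
```

Call:
{"name": "play_rows", "arguments": {"steps": [[0, 0, 1, 0, 0, 0, 0], [0, 0, 2, 0, 0, 0, 0], [0, 0, 2, 0, 0, 0, 0]]}}

```text
t: 14.6
tool_pos: [0.4484, -0.0286, 0.1142]
ee_rot: [-3.133, 0.0, 1.613]
wrist_force: [0.4, -0.9, 0.1]
gripper_width: -0.0003
```

Run:
```python
from fit import *
plan([],YJ)
W=[cloud(n,r.grab_frame(n)[1]) for n in("scene","top")]
for w in W:
    p=np.array([w2c(x) for x in w.reshape(-1,3) if x[0]==x[0] and abs(x[0]-.55)<.2 and abs(x[1])<.22])
    m=(p[:,0]<-.01)&(p[:,0]>-.165)&(abs(p[:,1])<.17)&(p[:,2]>.09)&(p[:,2]<.14)
    q=p[m]; A=np.c_[q[:,:2],np.ones(len(q))]
    for _ in range(4):
        k=np.linalg.lstsq(A,q[:,2],rcond=None)[0]; e=abs(A@k-q[:,2]); q=q[e<.004]; A=A[e<.004]
    print(k.round(4),len(q), "slope deg",np.degrees(k[0]))
```

```text
t 14.6 tcp [ 0.4484 -0.0286  0.1142] con [-0.1669  0.0011  0.1142] rot [-3.133  0.     1.613] F [ 0.4 -0.9  0.1] w -0.0003
[-0.0003  0.001   0.1142] 6348 slope deg -0.015151882936871667
[-1.000e-04  1.100e-03  1.145e-01] 3167 slope deg -0.007116976785845619
```

Call:
{"name": "play_rows", "arguments": {"steps": [[0, 0, 1, 0, 0, 0, 0], [0, 0, 1.5, 0, 0, 0, 0], [0, 0, 1.5, 0, 0, 0, 0]]}}

```text
t: 15.0
tool_pos: [0.4484, -0.0287, 0.1137]
ee_rot: [-3.133, 0.0, 1.613]
wrist_force: [-5.4, 0.6, 18.8]
gripper_width: -0.0002
```

Call:
{"name": "play_rows", "arguments": {"steps": [[0, 0, -30, 0, 0, 0, 0], [0, 0, -70, 0, 0, 0, 0.3], [0, 20, -110, 0, 0, 0, 0.7], [0, 60, -110, 0, 0, 0, 0.7], [0, 60, -110, 0, 0, 0, 0.7]]}}

```text
t: 15.5
tool_pos: [0.5141, -0.0261, 0.2239]
ee_rot: [-3.139, 0.001, 1.613]
wrist_force: [-0.1, -0.1, -0.1]
gripper_width: 0.0584
```

Run:
```python
from fit import *
W=[cloud(n,r.grab_frame(n)[1]) for n in("scene","top")]
P=np.vstack([w.reshape(-1,3) for w in W]); P=P[~np.isnan(P[:,0])]
p=P-[C[0],C[1],0];c,s=np.cos(C[2]),np.sin(C[2]); p=np.c_[c*p[:,0]+s*p[:,1],-s*p[:,0]+c*p[:,1],p[:,2]]
for y in (0,.09,-.09):   # docked remotes
    m=(abs(p[:,1]-y)<.035)&(p[:,0]>.01)&(p[:,0]<.1)&(p[:,2]>.13)&(p[:,2]<.147)
    if m.sum()>20: print(y,m.sum(),np.percentile(p[m],[2,50,98],axis=0).round(4).tolist())
m=(p[:,0]<-.01)&(p[:,0]>-.1)&(abs(p[:,1])<.17)&(p[:,2]>.09)&(p[:,2]<.13); print("flap z",np.median(p[m,2]))
y=w2c([*r.sense()["tool_pos"]]); plan([c2w([.055,.09,.2]),c2w([.055,.09,.114]),c2w([.055,0,.114])],YJ)
```

```text
0 604 [[0.0314, -0.0178, 0.1326], [0.0657, -0.0027, 0.1403], [0.0988, 0.0163, 0.1451]]
0.09 574 [[0.031, 0.0719, 0.1319], [0.0655, 0.0871, 0.1403], [0.0984, 0.1062, 0.1448]]
flap z 0.11411908500826662
t 15.6 tcp [ 0.5092 -0.026   0.2217] con [-0.106   0.0012  0.2217] rot [-3.132 -0.     1.613] F [-1.  -0.6 -0.3] w 0.0596
[88.9, 161.2, 20.2, -0.5, -0.0, -0.0]
[88.9, 162.0, 106.2, -0.5, -0.0, -0.0]
[-1.1, 162.1, 106.2, -0.5, -0.0, -0.0]
```

Call:
{"name": "play_rows", "arguments": {"steps": [[20, 40, 0, -0.5, 0, 0, 0.7], [45, 80, 0, -0.5, 0, 0, 0.7], [70, 120, 5, -0.5, 0, 0, 0.7], [88, 155, 15, -0.5, 0, 0, 0.7], [88, 165, 20, -0.5, 0, 0, 0.7], [88, 165, 50, -0.5, 0, 0, 0.7], [88, 165, 80, -0.5, 0, 0, 0.7], [88, 165, 98, -0.5, 0, 0, 0.7], [88, 165, 104, -0.5, 0, 0, 0.7], [88, 165, 104, -0.5, 0, 0, 0.7], [88, 165, 104, -0.5, 0, 0, 0], [88, 165, 104, -0.5, 0, 0, 0], [88, 165, 104, -0.5, 0, 0, 0], [88, 165, 104, -0.5, 0, 0, 0], [88, 165, 104, -0.5, 0, 0, 0], [88, 165, 104, -0.5, 0, 0, 0]], "squeeze": 60}}

```text
t: 17.2
tool_pos: [0.6703, 0.0688, 0.1184]
ee_rot: [3.139, -0.0, 1.613]
wrist_force: [-1.6, -0.4, 7.3]
gripper_width: 0.0328
```

Call:
{"name": "play_rows", "arguments": {"steps": [[0, -2, 0, 0, 0, 0, 0], [0, -5, 0, 0, 0, 0, 0], [0, -9, 0, 0, 0, 0, 0], [0, -14, 0, 0, 0, 0, 0], [0, -20, 0, 0, 0, 0, 0], [0, -27, 0, 0, 0, 0, 0], [0, -35, 0, 0, 0, 0, 0], [0, -43, 0, 0, 0, 0, 0], [0, -48, 0, 0, 0, 0, 0], [0, -48, 0, 0, 0, 0, 0]]}}

```text
t: 18.2
tool_pos: [0.6226, 0.0669, 0.1184]
ee_rot: [3.138, -0.0, 1.613]
wrist_force: [0.4, 1.3, 8.2]
gripper_width: 0.0331
```

Run:
```python
from h import *
plan([],YJ)
im,dp=save("scene","d.png",(200,130,380,280),3)
```

```text
t 18.2 tcp [0.6226 0.0669 0.1184] con [0.0112 0.0891 0.1184] rot [ 3.138 -0.     1.613] F [0.4 1.3 8.2] w 0.0331
```

View pics/d.png

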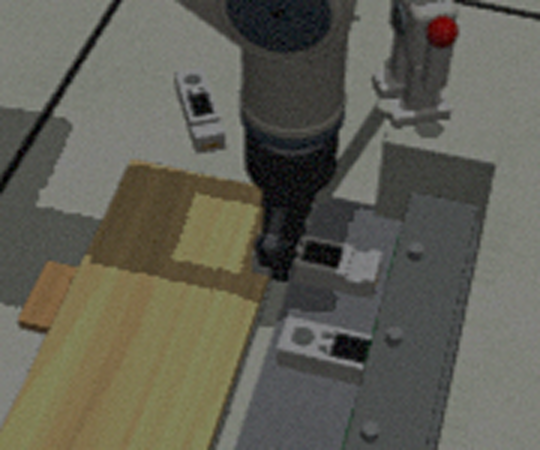

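The remote is out of its slot and held in the jaws (crop 290,250). I carry it onto the flap.

Call:
{"name": "play_rows", "arguments": {"steps": [[0, 0, -3, 0, 0, 0, 0], [0, 0, -7, 0, 0, 0, 0], [0, -15, -8, 0, 0, 0, 0], [-8, -35, -8, 0, 0, 0, 0], [-18, -55, -8, 0, 0, 0, 0], [-28, -75, -8, 0, 0, 0, 0], [-38, -95, -8, 0, 0, 0, 0], [-47, -112, -8, 0, 0, 0, 0], [-49, -122, -8, 0, 0, 0, 0], [-49, -122, -8, 0, 0, 0, 0], [-49, -122, -5, 0, 0, 0, 0], [-49, -122, -2, 0, 0, 0, 0], [-49, -122, 0, 0, 0, 0, 0], [-49, -122, 0, 0, 0, 0, 0]]}}

```text
t: 19.65
tool_pos: [0.5027, 0.013, 0.1182]
ee_rot: [3.141, -0.0, 1.613]
wrist_force: [-7.8, 0.8, 23.5]
gripper_width: 0.0325
```

Call:
{"name": "play_rows", "arguments": {"steps": [[0, 0, 0, 0, 0, 0, 0.45], [0, 0, 0, 0, 0, 0, 0.55], [0, 0, 0, 0, 0, 0, 0.6], [0, 0, 0, 0, 0, 0, 0.6], [0, 0, -15, 0, 0, 0, 0.6], [0, 0, -50, 0, 0, 0, 0.7], [0, 0, -85, 0, 0, 0, 0.7], [-40, 150, -85, 0, 0, 0, 0.7], [-40, 150, -85, 0, 0, 0, 0.7], [-40, 150, -85, 0, 0, 0, 0.7], [-40, 150, -85, 0, 0, 0, 0.7]]}}

```text
t: 20.75
tool_pos: [0.6581, -0.0222, 0.2012]
ee_rot: [3.138, 0.001, 1.612]
wrist_force: [0.6, 0.6, 0.7]
gripper_width: 0.0598
```

Run:
```python
from h import *
plan([c2w([.06,-.001,.2]),c2w([.06,-.001,.116])],YJ)
im,dp=save("scene","e.png",(200,130,380,280),3)
```

```text
t 20.8 tcp [ 0.6581 -0.0222  0.2012] con [ 0.0429 -0.0014  0.2012] rot [3.138e+00 1.000e-03 1.612e+00] F [0.6 0.6 0.7] w 0.0598
[0.5, 17.1, 1.2, 0.2, 0.0, -0.1]
[0.5, 16.9, 85.2, 0.2, 0.0, -0.1]
```

View pics/e.png

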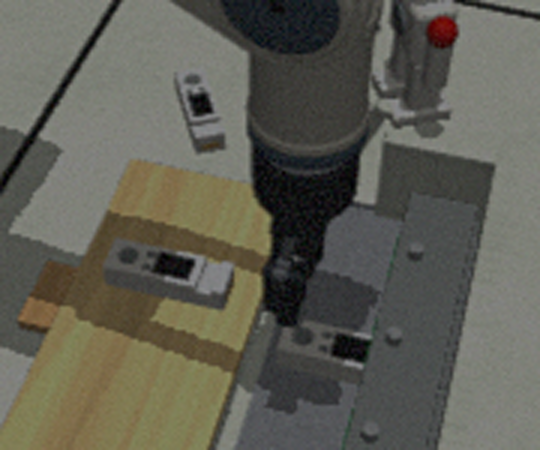

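The first remote lies flat and face up on the flap (crop 170,270). Next is the middle slot.

Call:
{"name": "play_rows", "arguments": {"steps": [[0, 17, 0, 0.2, 0, 0, 0.7], [0, 17, 40, 0.2, 0, 0, 0.7], [0, 17, 70, 0.2, 0, 0, 0.7], [0, 17, 82, 0.2, 0, 0, 0.7], [0, 17, 83, 0.2, 0, 0, 0.7], [0, 17, 83, 0.2, 0, 0, 0], [0, 17, 83, 0.2, 0, 0, 0], [0, 17, 83, 0.2, 0, 0, 0], [0, 17, 83, 0.2, 0, 0, 0], [0, 17, 83, 0.2, 0, 0, 0], [0, 15, 83, 0.2, 0, 0, 0], [0, 11, 83, 0.2, 0, 0, 0], [0, 6, 83, 0.2, 0, 0, 0], [0, 0, 83, 0.2, 0, 0, 0], [0, -8, 83, 0.2, 0, 0, 0], [0, -16, 83, 0.2, 0, 0, 0], [0, -24, 83, 0.2, 0, 0, 0], [0, -31, 83, 0.2, 0, 0, 0], [0, -31, 81, 0.2, 0, 0, 0], [0, -31, 75, 0.2, 0, 0, 0]]}}

```text
t: 22.8
tool_pos: [0.6213, -0.0223, 0.1264]
ee_rot: [-3.136, -0.0, 1.613]
wrist_force: [0.1, -0.1, -1.6]
gripper_width: 0.0325
```

Run:
```python
from h import *
plan([c2w([-.11,-.04,.127]),c2w([-.11,-.04,.1185])],YJ)
im,dp=r.grab_frame("top"); W=cloud("top",dp)
for o in r.spot_in("top","handset2")[:6]: print(round(o["conf"],2),np.array(o["bbox"])*[560,420,560,420])
```

```text
t 22.8 tcp [ 0.6213 -0.0223  0.1264] con [0.0061 0.     0.1264] rot [-3.136 -0.     1.613] F [ 0.1 -0.1 -1.6] w 0.0325
[-40.1, -116.1, 0.0, -0.3, -0.0, -0.0]
[-40.1, -116.0, 8.5, -0.3, -0.0, -0.0]
0.92 [183.008 254.184 213.472 274.386]
0.72 [382.088 249.606 417.312 264.516]
0.41 [297.472 208.11  308.504 211.596]
```

Call:
{"name": "play_rows", "arguments": {"steps": [[-5, -18, 0, 0, 0, 0, 0], [-13, -38, 0, 0, 0, 0, 0], [-21, -58, 0, 0, 0, 0, 0], [-29, -80, 0, 0, 0, 0, 0], [-37, -100, 0, 0, 0, 0, 0], [-40, -114, 0, 0, 0, 0, 0], [-40, -116, 0, 0, 0, 0, 0], [-40, -116, 4, 0, 0, 0, 0], [-40, -116, 7.5, 0, 0, 0, 0], [-40, -116, 7.5, 0, 0, 0, 0], [-40, -116, 7.5, 0, 0, 0, 0.45], [-40, -116, 7.5, 0, 0, 0, 0.55], [-40, -116, 7.5, 0, 0, 0, 0.6], [-40, -116, 7.5, 0, 0, 0, 0.6], [-40, -116, -20, 0, 0, 0, 0.6], [-40, -116, -60, 0, 0, 0, 0.7], [-40, -116, -90, 0, 0, 0, 0.7], [-40, -116, -90, 0, 0, 0, 0.7]]}}

```text
t: 24.7
tool_pos: [0.511, -0.0674, 0.2211]
ee_rot: [3.138, 0.001, 1.613]
wrist_force: [0.4, -0.0, -0.6]
gripper_width: 0.0598
```

```bash
cat > loose.py <<'E'
from h import *
def rect(P,c0,z0=.018,z1=.04,rad=.09):
    m=(np.hypot(P[:,0]-c0[0],P[:,1]-c0[1])<rad)&(P[:,2]>z0)&(P[:,2]<z1)
    q=P[m][:,:2]; q=q.astype(np.float32)
    (x,y),(a,b),an=cv2.minAreaRect(q); an=np.radians(an if a>b else an+90)
    return np.array([x,y]),(round(a,3),round(b,3)),an,len(q)   # an: long-axis angle
def look():
    P=[]
    for n in("scene","top"):
        W=cloud(n,r.grab_frame(n)[1]); P.append(W.reshape(-1,3)); 
        for o in r.regions_of(n,"handset4")[:6]:
            w=W[o["mask"]]; w=w[~np.isnan(w[:,0])]; print(n,round(o["conf"],2),np.median(w,0).round(3))
    P=np.vstack(P); return P[~np.isnan(P[:,0])]
E
python3 - <<'E'
from loose import *
P=look()
for c in((.441,.322),(.464,-.365)): print(rect(P,c))
plan([],YJ)
E
```

```text
scene 0.76 [0.531 0.006 0.139]
scene 0.68 [ 0.468 -0.372  0.025]
scene 0.66 [ 0.539 -0.073  0.139]
scene 0.63 [0.446 0.31  0.026]
top 0.89 [0.441 0.321 0.026]
top 0.78 [0.53  0.015 0.14 ]
top 0.73 [ 0.464 -0.365  0.025]
(array([0.44076267, 0.32320333]), (0.036, 0.115), np.float64(2.1442673211787824), 584)
(array([ 0.46404311, -0.36548814]), (0.037, 0.114), np.float64(1.737433029296515), 1098)
t 24.9 tcp [ 0.5076 -0.067   0.2159] con [-0.1094 -0.0398  0.2159] rot [-3.136 -0.     1.613] F [-0.6  1.  -0.3] w 0.0599
```

Run:
```python
from h import *
plan([[.464,-.3655,.13],[.464,-.3655,.005]],.167)
print(r.sense()["q"].round(2))
```

```text
t 24.9 tcp [ 0.5076 -0.067   0.2159] con [-0.1094 -0.0398  0.2159] rot [-3.136 -0.     1.613] F [-0.6  1.  -0.3] w 0.0599
[-296.4, -55.7, 86.1, -0.3, 0.2, 82.9]
[-296.4, -55.0, 211.1, -0.3, 0.2, 82.9]
[-0.13  0.2   1.88 -0.    1.07 -1.75]
```

Call:
{"name": "play_rows", "arguments": {"steps": [[-30, -5, 0, 0, 0, 8, 0.7], [-65, -12, 0, 0, 0, 16, 0.7], [-100, -19, 0, 0, 0, 24, 0.7], [-135, -26, 10, 0, 0, 32, 0.7], [-170, -33, 25, 0, 0, 40, 0.7], [-205, -40, 40, 0, 0, 48, 0.7], [-240, -47, 60, 0, 0, 56, 0.7], [-270, -52, 75, 0, 0, 64, 0.7], [-290, -55, 86, 0, 0, 72, 0.7], [-296, -55, 95, 0, 0, 80, 0.7], [-296, -55, 110, 0, 0, 83, 0.7], [-296, -55, 130, 0, 0, 83, 0.7], [-296, -55, 150, 0, 0, 83, 0.7], [-296, -55, 150, 0, 0, 83, 0.7]]}}

```text
t: 26.3
tool_pos: [0.4629, -0.3634, 0.0634]
ee_rot: [-3.136, 0.008, 0.164]
wrist_force: [-0.2, -0.2, 0.4]
gripper_width: 0.0598
```

Run:
```python
from loose import *
P=look(); print(rect(P,(.464,-.365)))
plan([[.464,-.3655,.005]],.167)
save("scene","f.png",(100,260,330,420),3)
```

```text
scene 0.79 [0.531 0.006 0.139]
scene 0.69 [ 0.538 -0.073  0.139]
scene 0.61 [0.444 0.314 0.025]
scene 0.57 [ 0.471 -0.389  0.025]
scene 0.46 [0.667 0.402 0.129]
top 0.74 [0.526 0.014 0.14 ]
top 0.7 [0.44  0.321 0.026]
top 0.6 [ 0.461 -0.342  0.026]
top 0.59 [ 0.541 -0.066  0.14 ]
(array([ 0.46402982, -0.36533579]), (0.036, 0.115), np.float64(1.725710776218638), 728)
t 26.5 tcp [ 0.4656 -0.3654  0.0677] con [-0.1642 -0.3361  0.0677] rot [-3.142e+00  3.000e-03  1.650e-01] F [ 0.3 -0.  -0.3] w 0.0597
[-1.4, -0.2, 62.7, -0.0, 0.2, -0.1]
```

View pics/f.png

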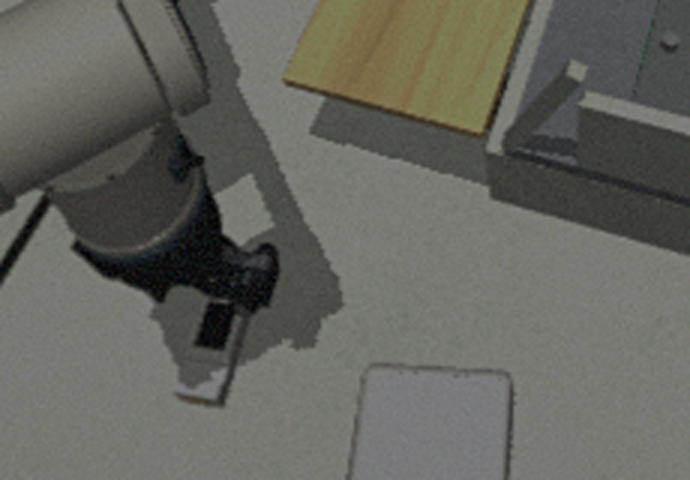

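The gripper is over the right-hand remote (crop 215,330), and the network box is well clear.

Call:
{"name": "play_rows", "arguments": {"steps": [[-1, 0, 25, 0, 0, 0, 0.7], [-1, 0, 45, 0, 0, 0, 0.7], [-1, 0, 58, 0, 0, 0, 0.7], [-1, 0, 62, 0, 0, 0, 0.7], [-1, 0, 62, 0, 0, 0, 0], [-1, 0, 62, 0, 0, 0, 0], [-1, 0, 62, 0, 0, 0, 0], [-1, 0, 62, 0, 0, 0, 0], [-1, 0, 62, 0, 0, 0, 0], [-1, 0, 52, 0, 0, 0, 0], [-1, 0, 30, 0, 0, 0, 0], [-1, 0, 0, 0, 0, 0, 0], [-1, 0, -40, 0, 0, 0, 0], [-1, 0, -80, 0, 0, 0, 0], [-1, 0, -110, 0, 0, 0, 0], [-1, 0, -115, 0, 0, 0, 0], [-1, 0, -115, 0, 0, 0, 0]]}}

```text
t: 28.25
tool_pos: [0.4651, -0.3656, 0.1835]
ee_rot: [3.14, 0.002, 0.164]
wrist_force: [0.1, -0.5, -1.5]
gripper_width: 0.0329
```

Run:
```python
from loose import *
plan([c2w([-.085,-.12,.18]),c2w([-.085,-.12,.119])],YJ)
P=look()
```

```text
t 28.2 tcp [ 0.4651 -0.3656  0.1835] con [-0.1647 -0.3362  0.1835] rot [3.14e+00 2.00e-03 1.64e-01] F [ 0.1 -0.5 -1.5] w 0.0329
[105.4, -205.0, 3.1, -0.0, 0.1, -83.0]
[105.5, -205.1, 64.1, -0.0, 0.1, -83.0]
scene 0.91 [0.532 0.005 0.139]
scene 0.88 [0.444 0.313 0.026]
scene 0.8 [ 0.471 -0.392  0.202]
scene 0.69 [ 0.539 -0.073  0.139]
top 0.88 [0.532 0.013 0.14 ]
top 0.65 [ 0.538 -0.066  0.139]
top 0.65 [0.499 0.545 0.049]
top 0.57 [0.443 0.323 0.027]
top 0.49 [ 0.46  -0.334  0.201]
top 0.37 [ 0.659 -0.414  0.044]
```

Call:
{"name": "play_rows", "arguments": {"steps": [[0, 0, 0, 0, 0, -8, 0], [8, -15, 0, 0, 0, -16, 0], [18, -38, 0, 0, 0, -24, 0], [30, -61, 0, 0, 0, -32, 0], [43, -84, 0, 0, 0, -40, 0], [56, -108, 0, 0, 0, -48, 0], [69, -132, 0, 0, 0, -56, 0], [82, -156, 0, 0, 0, -64, 0], [94, -180, 0, 0, 0, -72, 0], [105, -200, 0, 0, 0, -80, 0], [105, -205, 0, 0, 0, -83, 0], [105, -205, 5, 0, 0, -83, 0], [105, -205, 25, 0, 0, -83, 0], [105, -205, 45, 0, 0, -83, 0], [105, -205, 52, 0, 0, -83, 0], [105, -205, 52, 0, 0, -83, 0]]}}

```text
t: 30.05
tool_pos: [0.5334, -0.1461, 0.1284]
ee_rot: [-3.135, -0.001, 1.611]
wrist_force: [-0.5, -0.7, -1.4]
gripper_width: 0.0326
```

Run:
```python
from h import *
plan([c2w([-.085,-.12,.1185])],YJ)
save("scene","g.png",(200,150,380,320),3)
```

```text
t 30.1 tcp [ 0.5334 -0.1461  0.1284] con [-0.087  -0.1199  0.1284] rot [-3.135e+00 -1.000e-03  1.611e+00] F [-0.5 -0.7 -1.4] w 0.0326
[-0.1, 2.1, 9.9, -0.4, -0.1, -0.1]
```

View pics/g.png

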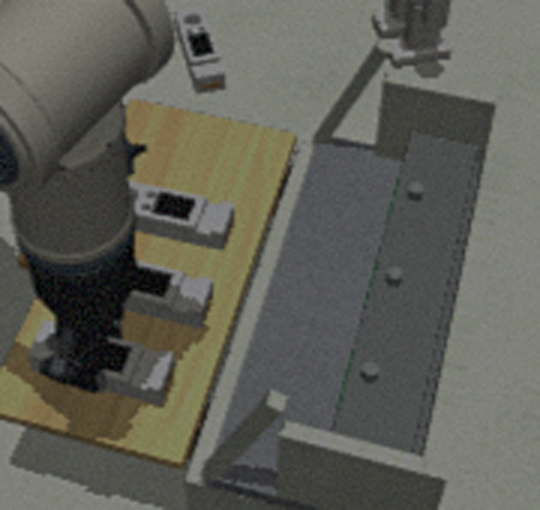

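The three remotes sit in line, with the held one above its spot (crop 110,360). I lower and release it.

Call:
{"name": "play_rows", "arguments": {"steps": [[0, 0, 5, 0, 0, 0, 0], [0, 0, 8, 0, 0, 0, 0], [0, 0, 9.5, 0, 0, 0, 0], [0, 0, 9.5, 0, 0, 0, 0], [0, 0, 9.5, 0, 0, 0, 0.45], [0, 0, 9.5, 0, 0, 0, 0.55], [0, 0, 9.5, 0, 0, 0, 0.6], [0, 0, 9.5, 0, 0, 0, 0.6], [0, 0, -20, 0, 0, 0, 0.6], [0, 0, -50, 0, 0, 0, 0.6], [0, 0, -85, 0, 0, 0, 0.7], [0, 0, -85, 0, 0, 0, 0.7]]}}

```text
t: 31.3
tool_pos: [0.5376, -0.1467, 0.2197]
ee_rot: [3.138, 0.002, 1.613]
wrist_force: [0.8, 0.3, 1.0]
gripper_width: 0.0598
```

Run:
```python
from loose import *
P=look(); c,s,a,n=rect(P,(.441,.322)); print(c,s,a,n)
plan([[*c,.065],[*c,.005]],a-np.pi/2)
```

```text
scene 0.97 [ 0.543 -0.154  0.138]
scene 0.74 [0.541 0.007 0.139]
scene 0.74 [0.445 0.312 0.025]
scene 0.62 [ 0.551 -0.074  0.139]
top 0.97 [0.529 0.014 0.14 ]
top 0.74 [ 0.538 -0.066  0.14 ]
top 0.7 [0.44  0.321 0.026]
[0.44172198 0.3225165 ] (0.036, 0.112) 2.1439373555197214 590
t 31.5 tcp [ 0.5342 -0.1458  0.214 ] con [-0.0862 -0.1196  0.214 ] rot [-3.137 -0.     1.613] F [ 0.  -0.4 -0.7] w 0.0596
[471.7, -71.9, 149.6, -0.3, 0.1, 59.6]
[471.7, -71.7, 209.6, -0.3, 0.1, 59.6]
```

Call:
{"name": "play_rows", "arguments": {"steps": [[40, -6, 0, 0, 0, 6, 0.7], [85, -13, 0, 0, 0, 12, 0.7], [130, -20, 0, 0, 0, 18, 0.7], [175, -27, 0, 0, 0, 24, 0.7], [220, -34, 0, 0, 0, 30, 0.7], [265, -41, 0, 0, 0, 36, 0.7], [310, -48, 0, 0, 0, 42, 0.7], [355, -55, 0, 0, 0, 48, 0.7], [400, -62, 10, 0, 0, 54, 0.7], [440, -68, 40, 0, 0, 59.6, 0.7], [465, -72, 75, 0, 0, 59.6, 0.7], [472, -72, 110, 0, 0, 59.6, 0.7], [472, -72, 140, 0, 0, 59.6, 0.7], [472, -72, 148, 0, 0, 59.6, 0.7], [472, -72, 148, 0, 0, 59.6, 0.7]]}}

```text
t: 33.0
tool_pos: [0.4413, 0.3216, 0.0655]
ee_rot: [-3.14, 0.007, 0.573]
wrist_force: [0.1, 0.7, -0.5]
gripper_width: 0.06
```

Run:
```python
from loose import *
P=look(); c,s,a,n=rect(P,(.441,.322)); print(c,s,a,n)
plan([[.441,.3228,.005]],2.144-np.pi/2)
save("top","h.png",(150,140,410,290),3)
```

```text
scene 0.86 [0.445 0.311 0.025]
scene 0.6 [ 0.542 -0.074  0.139]
scene 0.55 [0.53  0.005 0.139]
top 0.78 [0.532 0.014 0.14 ]
top 0.77 [ 0.538 -0.066  0.14 ]
top 0.77 [ 0.567 -0.124  0.14 ]
top 0.66 [0.46  0.293 0.024]
top 0.65 [ 0.517 -0.016  0.115]
[0.44045234 0.32273909] (0.034, 0.115) 2.1561441541131816 385
t 33.2 tcp [0.4436 0.3229 0.0687] con [-0.1566  0.3526  0.0687] rot [-3.14e+00  1.00e-03  5.72e-01] F [ 0.2 -0.8  0.6] w 0.0596
[-2.2, -1.2, 63.7, -0.1, 0.0, -0.1]
```

View pics/h.png

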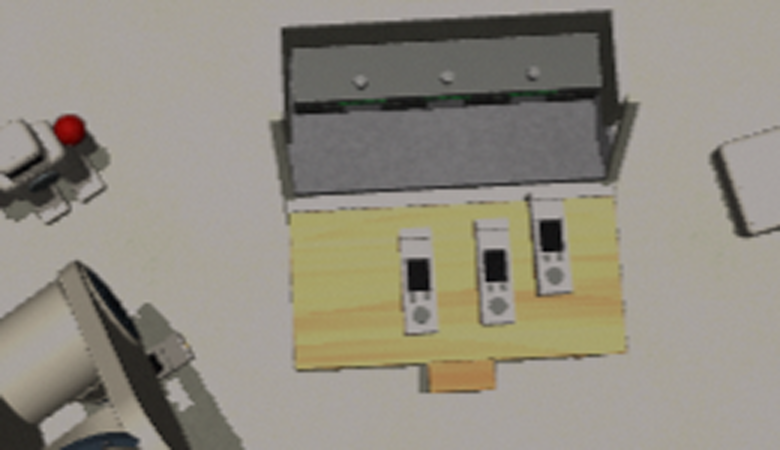

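The three remotes are face up on the flap, but the right one (crop 550,245) has been knocked up to the hinge edge. I will put it back after the last pick.

Call:
{"name": "play_rows", "arguments": {"steps": [[-2, -1, 25, 0, 0, 0, 0.7], [-2, -1, 45, 0, 0, 0, 0.7], [-2, -1, 58, 0, 0, 0, 0.7], [-2, -1, 63, 0, 0, 0, 0.7], [-2, -1, 63, 0, 0, 0, 0], [-2, -1, 63, 0, 0, 0, 0], [-2, -1, 63, 0, 0, 0, 0], [-2, -1, 63, 0, 0, 0, 0], [-2, -1, 63, 0, 0, 0, 0], [-2, -1, 53, 0, 0, 0, 0], [-2, -1, 30, 0, 0, 0, 0], [-2, -1, 0, 0, 0, 0, 0], [-2, -1, -40, 0, 0, 0, 0], [-2, -1, -80, 0, 0, 0, 0], [-2, -1, -115, 0, 0, 0, 0], [-2, -1, -120, 0, 0, 0, 0], [-2, -1, -120, 0, 0, 0, 0]]}}

```text
t: 34.95
tool_pos: [0.4411, 0.3226, 0.1887]
ee_rot: [-3.14, 0.0, 0.573]
wrist_force: [-0.6, -0.2, -1.3]
gripper_width: 0.0327
```

Run:
```python
from h import *
plan([c2w([-.085,.12,.18]),c2w([-.085,.12,.128])],YJ)
```

```text
t 35.0 tcp [0.4411 0.3226 0.1887] con [-0.1591  0.3524  0.1887] rot [-3.14   0.     0.573] F [-0.6 -0.2 -1.3] w 0.0327
[-53.5, 238.0, 8.3, -0.1, -0.0, -59.6]
[-53.5, 238.1, 60.3, -0.1, -0.0, -59.6]
```

Call:
{"name": "play_rows", "arguments": {"steps": [[-5, 20, 0, 0, 0, -7, 0], [-11, 48, 0, 0, 0, -14, 0], [-18, 76, 0, 0, 0, -21, 0], [-25, 106, 0, 0, 0, -28, 0], [-32, 136, 0, 0, 0, -35, 0], [-39, 166, 0, 0, 0, -42, 0], [-45, 196, 0, 0, 0, -49, 0], [-51, 224, 0, 0, 0, -56, 0], [-53, 238, 0, 0, 0, -59.6, 0], [-53, 238, 10, 0, 0, -59.6, 0], [-53, 238, 30, 0, 0, -59.6, 0], [-53, 238, 50, 0, 0, -59.6, 0], [-53, 238, 58, 0, 0, -59.6, 0], [-53, 238, 58, 0, 0, -59.6, 0]]}}

```text
t: 36.35
tool_pos: [0.5231, 0.0938, 0.1268]
ee_rot: [-3.134, 0.0, 1.613]
wrist_force: [0.4, -0.4, -1.0]
gripper_width: 0.0325
```

Run:
```python
from h import *
plan([c2w([-.085,.12,.1187])],YJ)
save("scene","i.png",(200,130,380,300),3)
```

```text
t 36.4 tcp [0.5231 0.0938 0.1268] con [-0.087   0.1203  0.1268] rot [-3.134  0.     1.613] F [ 0.4 -0.4 -1. ] w 0.0325
[-0.3, 2.1, 8.1, -0.4, 0.0, -0.1]
```

View pics/i.png

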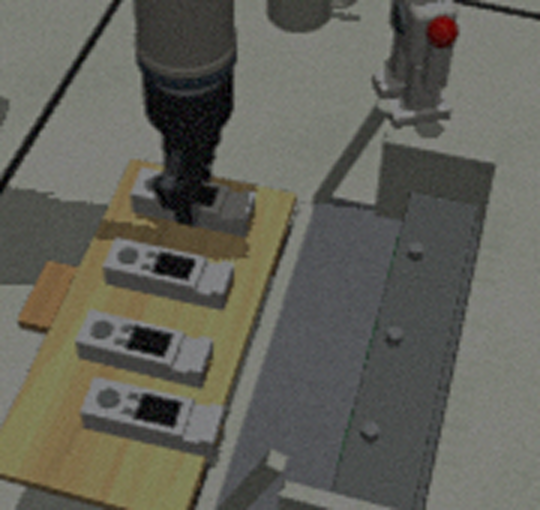

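The fourth remote is held level above its spot (crop 190,195), and the knocked one (crop 150,410) lies at the hinge edge. I set this one down and then mend the other.

Call:
{"name": "play_rows", "arguments": {"steps": [[0, 0, 4, 0, 0, 0, 0], [0, 0, 6.5, 0, 0, 0, 0], [0, 0, 8, 0, 0, 0, 0], [0, 0, 8, 0, 0, 0, 0], [0, 0, 8, 0, 0, 0, 0.45], [0, 0, 8, 0, 0, 0, 0.55], [0, 0, 8, 0, 0, 0, 0.6], [0, 0, 8, 0, 0, 0, 0.6], [0, 0, -20, 0, 0, 0, 0.6], [0, 0, -50, 0, 0, 0, 0.6], [0, 0, -85, 0, 0, 0, 0.6], [0, 0, -85, 0, 0, 0, 0.6]]}}

```text
t: 37.6
tool_pos: [0.528, 0.0941, 0.2186]
ee_rot: [3.137, -0.001, 1.613]
wrist_force: [1.5, 0.9, -0.3]
gripper_width: 0.0513
```

```bash
cat > onflap.py <<'E'
from loose import *
from scipy import ndimage
def onflap():
    P=look(); p=P-[C[0],C[1],0];c,s=np.cos(C[2]),np.sin(C[2]); p=np.c_[c*p[:,0]+s*p[:,1],-s*p[:,0]+c*p[:,1],p[:,2]]
    q=p[(p[:,0]>-.2)&(p[:,0]<.05)&(abs(p[:,1])<.19)&(p[:,2]>.131)&(p[:,2]<.148)]
    g=np.zeros((130,200),np.uint8); ix=((q[:,0]+.2)/.002).astype(int); iy=((q[:,1]+.2)/.002).astype(int); g[ix,iy]=1
    l,n=ndimage.label(cv2.morphologyEx(g,cv2.MORPH_CLOSE,np.ones((3,3),np.uint8)))
    for k in range(1,n+1):
        w=q[l[ix,iy]==k]
        if len(w)>80:
            (x,y),ab,an=cv2.minAreaRect(w[:,:2].astype(np.float32)); print("remote con",round(x,4),round(y,4),np.round(ab,3),round(an,1),len(w),"z",np.median(w[:,2]).round(4))
E
python3 - <<'E'
from onflap import *
onflap(); plan([c2w([-.04,-.105,.2]),c2w([-.04,-.105,.119])],YJ)
E
```

```text
scene 0.91 [0.527 0.085 0.138]
scene 0.77 [ 0.572 -0.132  0.139]
scene 0.76 [ 0.539 -0.074  0.139]
scene 0.36 [ 0.683 -0.069  0.115]
top 0.59 [ 0.569 -0.124  0.14 ]
top 0.58 [ 0.538 -0.066  0.14 ]
top 0.52 [0.551 0.003 0.139]
top 0.44 [0.49  0.09  0.141]
remote con -0.0857 0.1187 [0.039 0.111] 89.3 601 z 0.1401
remote con -0.0844 0.0398 [0.11  0.036] 1.1 594 z 0.1397
remote con -0.0784 -0.0399 [0.038 0.11 ] 89.6 972 z 0.14
remote con -0.0502 -0.0998 [0.112 0.038] 1.4 1030 z 0.14
t 37.8 tcp [0.5246 0.0935 0.2131] con [-0.0856  0.1199  0.2131] rot [-3.137  0.     1.613] F [-0.3 -0.3 -0.7] w 0.0511
[-224.8, 45.8, 12.9, -0.3, 0.0, -0.0]
[-224.8, 46.2, 93.9, -0.3, 0.0, -0.0]
```

Call:
{"name": "play_rows", "arguments": {"steps": [[-35, 5, 0, 0, 0, 0, 0.5], [-80, 11, 0, 0, 0, 0, 0.5], [-125, 17, 0, 0, 0, 0, 0.5], [-170, 24, 0, 0, 0, 0, 0.5], [-205, 30, 0, 0, 0, 0, 0.5], [-220, 30.5, 20, -0.3, 0, 0, 0.5], [-220.4, 30.5, 45, -0.3, 0, 0, 0.5], [-220.4, 30.5, 55, -0.3, 0, 0, 0.5], [-220.4, 30.5, 55, -0.3, 0, 0, 0.5]]}}

```text
t: 38.7
tool_pos: [0.5632, -0.1248, 0.1565]
ee_rot: [-3.139, -0.001, 1.613]
wrist_force: [0.0, -0.8, 0.1]
gripper_width: 0.0429
```

Run:
```python
from h import *
plan([c2w([-.055,-.1003,.119])],YJ)
```

```text
t 38.7 tcp [ 0.5632 -0.1248  0.1565] con [-0.0564 -0.0999  0.1565] rot [-3.139e+00 -1.000e-03  1.613e+00] F [ 0.  -0.8  0.1] w 0.0429
[-0.5, 1.5, 37.5, -0.2, -0.1, -0.0]
```

Call:
{"name": "play_rows", "arguments": {"steps": [[-0.5, 0, 10, 0, 0, 0, 0.5], [-0.5, 0, 20, 0, 0, 0, 0.5], [-0.5, 0, 30, 0, 0, 0, 0.5], [-0.5, 0, 36.5, 0, 0, 0, 0.5], [-0.5, 0, 36.5, 0, 0, 0, 0.5], [-0.5, 0, 36.5, 0, 0, 0, 0], [-0.5, 0, 36.5, 0, 0, 0, 0], [-0.5, 0, 36.5, 0, 0, 0, 0], [-0.5, 0, 36.5, 0, 0, 0, 0], [-0.5, 0, 36.5, 0, 0, 0, 0], [-0.5, 0, 31, 0, 0, 0, 0], [-3, -5, 28, 0, 0, 0, 0], [-8, -14, 28, 0, 0, 0, 0], [-14, -24, 28, 0, 0, 0, 0], [-20, -33, 28, 0, 0, 0, 0], [-20, -35, 28, 0, 0, 0, 0], [-20, -35, 28, 0, 0, 0, 0]]}}

```text
t: 40.4
tool_pos: [0.5303, -0.1471, 0.1308]
ee_rot: [3.14, -0.0, 1.612]
wrist_force: [0.0, -0.0, -0.9]
gripper_width: 0.0325
```

Run:
```python
from h import *
plan([c2w([-.09,-.12,.119])],YJ)
```

```text
t 40.4 tcp [ 0.5303 -0.1471  0.1308] con [-0.0902 -0.1208  0.1308] rot [ 3.14  -0.     1.612] F [ 0.  -0.  -0.9] w 0.0325
[0.8, 0.2, 11.8, 0.1, -0.0, -0.1]
```

Call:
{"name": "play_rows", "arguments": {"steps": [[0, 0, 5, 0, 0, 0, 0], [0, 0, 8, 0, 0, 0, 0], [0, 0, 8.5, 0, 0, 0, 0], [0, 0, 8.5, 0, 0, 0, 0], [0, 0, 8.5, 0, 0, 0, 0.45], [0, 0, 8.5, 0, 0, 0, 0.5], [0, 0, 8.5, 0, 0, 0, 0.55], [0, 0, 8.5, 0, 0, 0, 0.55], [0, 0, -20, 0, 0, 0, 0.55], [0, 0, -60, 0, 0, 0, 0.55], [0, 0, -110, 0, 0, 0, 0.55], [0, -50, -140, 0, 0, 0, 0.55], [0, -100, -140, 0, 0, 0, 0.55], [0, -120, -140, 0, 0, 0, 0.55], [0, -120, -140, 0, 0, 0, 0.55], [0, -120, -140, 0, 0, 0, 0.55], [0, -120, -140, 0, 0, 0, 0.55], [0, -120, -140, 0, 0, 0, 0.55], [0, -120, -140, 0, 0, 0, 0.55]]}}

```text
t: 42.3
tool_pos: [0.4113, -0.1518, 0.2703]
ee_rot: [3.14, -0.0, 1.614]
wrist_force: [0.4, 0.1, 0.5]
gripper_width: 0.047
```

Run:
```python
from onflap import *
onflap(); plan([],YJ)
ims=[r.grab_frame(n)[0][...,::-1] for n in("scene","top")]
for n,q in(("top","mug"),("top","toy_robot"),("top","network_box")): print(q,[(round(o["conf"],2),(np.array(o["bbox"])*[560,420,560,420]).round()) for o in r.spot_in(n,q)[:2]])
W=cloud("scene",r.grab_frame("scene")[1]).reshape(-1,3);W=W[~np.isnan(W[:,0])]; p=np.array([w2c(x) for x in W if abs(x[0]-.55)<.2 and abs(x[1])<.25])
q=p[(p[:,0]<-.01)&(p[:,0]>-.165)&(abs(p[:,1])<.17)&(abs(p[:,2]-.114)<.006)]; print("flap",np.linalg.lstsq(np.c_[q[:,:2],np.ones(len(q))],q[:,2],rcond=None)[0].round(4))
o=np.hstack([cv2.resize(ims[0][120:340,180:400],(400,400)),cv2.resize(ims[1][120:320,210:410],(400,400))]); cv2.imwrite("pics/j.png",o)
```

```text
scene 0.92 [0.53  0.005 0.138]
scene 0.63 [ 0.539 -0.073  0.139]
scene 0.63 [0.526 0.083 0.138]
scene 0.61 [ 0.537 -0.152  0.139]
top 0.89 [0.529 0.015 0.14 ]
top 0.85 [ 0.538 -0.066  0.14 ]
top 0.72 [ 0.533 -0.145  0.14 ]
top 0.68 [0.524 0.093 0.14 ]
remote con -0.0848 -0.1207 [0.111 0.037] 1.0 1050 z 0.1398
remote con -0.0849 0.0399 [0.111 0.038] 0.2 884 z 0.14
remote con -0.0854 0.1195 [0.038 0.113] 89.9 831 z 0.14
remote con -0.0784 -0.0401 [0.112 0.037] 0.5 964 z 0.1398
t 42.5 tcp [ 0.4108 -0.1518  0.2704] con [-0.2097 -0.1203  0.2704] rot [ 3.14  -0.     1.613] F [ 0.8 -0.4 -0.2] w 0.0471
mug [(0.96, array([113., 227., 149., 259.]))]
toy_robot [(0.76, array([139., 178., 184., 215.]))]
network_box [(0.82, array([391., 178., 443., 220.]))]
flap [0.0007 0.0009 0.1143]
```

View pics/j.png

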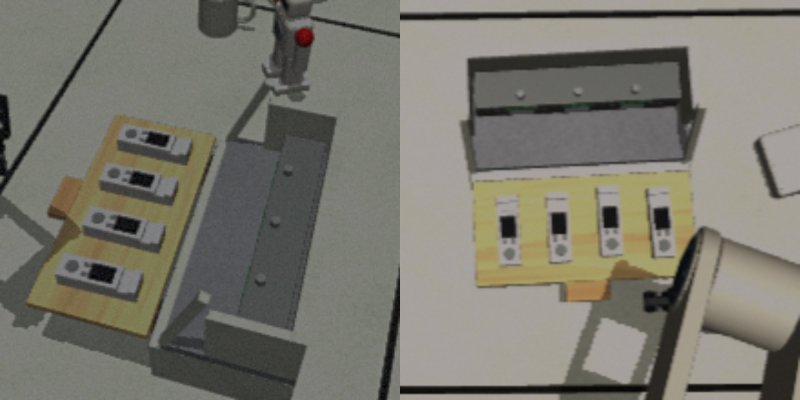

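All four remotes lie face up on the level flap, the slots are empty, and the gripper touches nothing. I'm handing the job in.

```bash
python3 -c "
from station import r
print(r.sign_off())"
```

```text
the job is handed in; nothing more can be done
None
```

The console is set out and handed in, at about 43 s of the 192 s allowed. Both supports are out, the flap is level on them, and all four remotes present lie flat and face up on it. `sign_off` gave no verdict.

- **Supports:** each was pulled to its stop. Measured just after the pulls and before the flap came down, both were out by about 0.106 to 0.108 m; 0.095 m is needed.
- **Flap:** I hooked it from behind and pressed it down onto the supports with about 19 N. The last check put its top at z = 114.3 mm, within about 0.1 degree of level.
- **Remotes:** two came from the dock (the middle and left slots) and two from the table. They now lie at console y of about -121, -40, 40 and 120 mm, with their centres 78 to 85 mm out from the hinge. The dock slots are empty.
- **Mended:** after I set it down, the right-hand remote had moved about 35 mm towards the hinge while the arm was away from it. I picked it up and put it back.
- **Bystanders:** the mug, toy robot and network box were at most 3 to 5 pixels from their first positions in the top picture, which is about the detector's own error.

No check failed at the end and the gripper was clear of everything. The left support grip showed about 27 N at the stop and the right about 39 N; I released both straight away.

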